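Shut the rice cooker and set it cooking

ROBOT

A 6-joint arm with a two-finger parallel gripper is mounted at the origin on the work surface. World frame = base frame: x ahead of the robot, y to its left, z up, the work surface at z = 0. Lengths are in mm, angles in rad, forces in N, time in s.
With the tool pointing down it reaches from about 275 to 1000 mm from the base axis. Payload 8.4 kg.
Tool frame: the origin (TCP) lies between the finger pads; the fingertips stand 8 mm ahead of it and the grasp point (between the pads) lies 11 mm behind it; z points along the fingers, y is the line along which they close (so a half turn about z gives the same grasp; the last joint's range is limited). The gripper opens to 85 mm and grips with 20 to 120 N. Pads are 22 mm wide; open, the fingers measure 114 mm over their backs; the gripper's body (76 mm by 85 mm) begins 54 mm behind the grasp point. The pads swing forward as they close: fully open they stand 13 mm farther back than shut.
Start: joints at [-1.251, 0.353, 1.633, -0, 1.155, -0.002], TCP at [197.67, -592.92, 239.281] pointing down, gripper open.
Joint ranges: [-2.63, 2.63], [-0.92, 2.1], [0.06, 2.66], [-1.3, 4.44], [0, 2.69], [-3.02, 3.02]. Speed limits (rad/s): [2.22, 2.22, 2.79, 3.14, 3.14, 3.14].

INTERFACE

Orientations are given as [roll, pitch, yaw] about the fixed x, y, z axes, in that order (R = Rz(yaw) Ry(pitch) Rx(roll)).
In Python, from workcell import * gives the robot as it stands.
- The arm moves only by the tool move_arm, never from a script. Its argument "commands" is a list of rows, each a list of 7 numbers: the shift along the tool's x, y, z normalised to -1 to 1, where 1 is 0.02 m, then the turn, a rotation vector about the tool's x, y, z normalised to -1 to 1, where 1 is 8 degrees, then the opening, from -1 (shut) to 1 (fully open). A call has 1 to 12 rows; each row shifts and turns the commanded pose from where the row before left it, along the tool's axes as they then stand; what a row does not reach is not made up. A row lasts 1/10 s, in which the tool goes at most 50 mm and 8.59 degrees, less where a joint would pass 70% of its speed; a pose out of reach is approached as far as the arm can. A call with a number of a shift or a turn outside -1 to 1 is refused whole. A call with a gripper value outside its range is refused whole. The fingers move at their own pace and stop on an object; "squeeze" is the grip in N (left out, the last holds). Time passes only in rows, so rows that do not move let the fingers close. It gives the time, the measured TCP pose, the force, the opening and the grip force at its end, in the units of the state.
- observe(): the state, without advancing time (a new reading comes with each control period).
- get_image(name): name is "side" or "top" or "wrist"; returns the picture (480x640x3 uint8, blue, green, red); there is no depth.
- camera_params(name): a dict with "mtx" (3x3 intrinsics, pixels), "extrinsics" (4x4, takes a point from world to camera coordinates). Camera axes: x right, y down, z forward; pixel columns grow to the right and rows downward; lengths in mm; the calibration is good to about 2 mm. A picture is of the moment at which its call begins: read the wrist's pose just before it. camera_params takes no time and is no camera call; for the wrist camera it gives the pose at the moment of the call.
- close_job(): hands the job in; it is judged then, once.
The state is a dict: "clock": time; "joint_pos": joint angles; "qd": joint speeds; "joint_efforts": joint torques, N m; "ee_pos": TCP position; "ee_rot": TCP orientation; "wrist_force": force on the tool from outside, world axes, zero at the start; "torque": the same for the moment, N m; "finger_gap": finger opening in mm; "finger_force": force on a finger pad.
Only numpy, scipy, OpenCV 4.12 (cv2) and the standard library are available. Lean on these libraries where they do the work, as an engineer would, in place of code of your own. Each camera call takes 0.05 s, during which the arm holds its last target. There are 200 camera calls.

TASK

Set the rice cooker cooking: with closed fingers push its raised lid down until it clicks and stays shut by itself, then press the raised end of the mains rocker so that it tips over to on, and last press the large oblong start key fully down and let it come back up. Leave the small round keep-warm key alone, do not press start early, and do not lift or shove the cooker or disturb the jar, cup and carton beside it.

Things in the scene. Friction and masses are not known exactly. Their poses are not given: they have to be found in the camera images.
- cooker: White rice cooker, 250 mm wide, 372 mm deep, 200 mm high when shut, 4 to 6 kg, loose on rubber feet. Origin: on the table under its middle; x to its back, z up; yaw 1.0 to 1.7 rad, so its front (-x) looks to the robot's right. Round bowl (250 mm across) at the back, control deck in front; carrying handle folded round the back.
- deck (a point): Middle of the grey control deck's upper face (cooker frame x -0.125, y 0, z 0.1435). The deck is 110 mm deep (x -0.18 to -0.07), 236 mm wide, and rises 0.1 rad from front to back. On it, from y plus to minus: black mains rocker (y 0.080), small round keep-warm key (y 0.030), dark display (fixed), large oblong start key (y -0.075); the lid release pad lies at its back, y 0.
- lid (a joint): Round white lid, 250 mm across, 26 to 34 mm thick; hinge line along y at cooker frame x 0.165, z 0.165. 0 = shut, grows as the front rises; starts at 0.28 to 0.42 rad. A spring holds it up: it yields to 1 to 3 N at the front, then from 0.06 rad (12 mm to go) needs 5 to 9 N, snaps under a catch and stays at 0; let go before, it rises to about 0.2 rad.
- lid_press (a point): Point on the lid's upper face on its middle line, 40 mm behind the lid's front edge, 207 mm from the hinge line; it moves with the lid. With the lid shut it lies in the cooker frame at x -0.040, y 0, z 0.1945. z of this point is the lid's normal.
- release_key (a joint): White lid release pad, 18 x 40 mm, on the deck close in front of the lid, at cooker frame x -0.105, y 0, 7 mm above the deck. 0 = at rest, up to 0.26 rad when pushed down; pushing it (about 5 N) frees the lid again. It dips by itself as the lid snaps shut.
- rocker (a joint): Mains rocker, black, 44 mm front to back and 26 mm wide, pivot at cooker frame x -0.130, y 0.080. 0 = off: the front half (nearer the cooker's front) stands up; 0.28 rad = on: the front half lies parallel to the deck. It is an over-centre switch: 3 to 5 N on the raised half tips it, past the middle it snaps over and stays.
- rocker_on (a point): On the upper face of the rocker's front half, in the middle of its width, 15 mm in front of the pivot: the spot to press. 10 mm above the deck when off, it goes down 4 mm as the rocker tips to on.
- start_key (a joint): Travel of the start key in m, straight into the deck: 0 = up, 0.004 = fully down; spring return, 1.5 N to start moving and 4.5 N fully down.
- start_key_top (a point): Centre of the upper face of the start key: white oblong key, 26 mm front to back, 44 mm wide, 7 mm above the deck when up.
- warm_key (a joint): Travel of the keep-warm key in m, 0 = up, 0.004 = down; not to be pressed.
- warm_key_top (a point): Centre of the upper face of the keep-warm key: white, round, 16 mm across, 6 mm above the deck.
- spread_jar: Closed jar of nut spread, 92 mm across, 142 mm high, standing beside the cooker; origin under its centre. Leave it.
- rice_cup: Empty clear measuring cup, 72 mm across, 80 mm high; origin under its centre. Leave it.
- oat_carton: Food carton, 55 x 130 mm, 175 mm high, upright; origin under its centre. Leave it.

How it is judged (in metres and radians):
On the way, in this order (a step that is already met when the one before it is completed fails the run):
1. the lid is clicked shut and stays so with the fingers off the cooker (value of joint lid below 0.015 rad and contact force between the fingers and cooker below 0.5 N), for 0.2 s.
2. the mains rocker is tipped to on (value of joint rocker above 0.22 rad and value of joint lid below 0.015 rad), for 0.1 s.
3. the start key is pressed down, the lid shut and the rocker on (all of step 2 and value of joint start_key above 0.003 m), for 0.05 s.
At the end, for the whole second after the job is handed in: The lid is latched shut (within 0.015 rad), the rocker is on (beyond 0.22 rad), the start and keep-warm keys are up again, the cooker is at rest within 30 mm of where it stood, and jar, cup and carton are within 30 mm of where they stood (all of step 2 and value of joint each of start_key, warm_key below 0.001 m and linear speed of cooker below 0.01 m/s and distance of each of cooker, spread_jar, rice_cup, oat_carton from where it was at the start of the episode below 0.03 m); the robot touches nothing.
It fails at once if start pressed before the lid is shut (value of joint start_key above 0.002 m and value of joint lid above 0.03 rad).
It fails at once if start pressed before the mains rocker is on (value of joint start_key above 0.002 m and value of joint rocker below 0.14 rad).
It fails at once if keep-warm key pressed (value of joint warm_key above 0.002 m).
It fails at once if cooker lifted, tipped or shoved (height (world z) of cooker above 0.01 m or angle between cooker's own z axis and vertical above 0.1 rad or distance of cooker from where it was at the start of the episode above 0.03 m).
It fails at once if jar, cup or carton lifted, knocked over or pushed away (distance of any of spread_jar, rice_cup, oat_carton from where it was at the start of the episode above 0.03 m or angle between any of spread_jar, rice_cup, oat_carton's own z axis and vertical above 0.5 rad).
It also fails if it takes over 54 s, if anything falls off the work surface, if the arm or the gripper's body presses on something with over 40 N, if the wrist force passes 120 N, or if a joint passes its speed limit or range.

## Working session

There is one attempt and no reset: what is moved stays moved. The work goes in short steps, Python scripts to look and compute and a tool call to move; the robot and the scene stay as the last step left them, time stands still between calls to the robot, and variables do not carry over. Pictures are saved under pics/ and viewed, at most 10 in all, crops included, and the job is handed in when it is done.

Besides the shell and the picture viewer there is one more tool, called by a JSON object that holds its "name" and its "arguments". move_arm: Moves the arm, as the interface text tells. Its arguments: {"type":"object","properties":{"commands":{"type":"array","items":{"type":"array","items":{"type":"number","minimum":-1,"maximum":1}}},"squeeze":{"type":"number"}},"required":["commands"]}

```bash
mkdir -p pics
python3 - <<'E'
from workcell import *
import cv2,numpy as np
s=observe();print(s)
a=get_image("side");b=get_image("top");
cv2.imwrite("pics/side0.png",a);cv2.imwrite("pics/top0.png",b)
for n in("side","top"):
    p=camera_params(n);print(n,np.round(p["mtx"],1).tolist(),np.round(p["extrinsics"],4).tolist())
E
```

```text
{'clock': 0.0, 'joint_pos': array([-1.25146228e+00,  3.53676846e-01,  1.63416928e+00, -1.54740865e-05,
        1.15516688e+00, -2.34984179e-03]), 'qd': array([ 0.00156399,  0.00081374, -0.0007776 ,  0.00130148,  0.00108196,
        0.00200865]), 'joint_efforts': array([-4.23548427e-04, -6.05252481e+01, -3.42065191e+01, -9.28525856e-05,
        9.41554550e-03,  1.10214353e-05]), 'ee_pos': array([ 197.47855652, -592.47962901,  238.52870124]), 'ee_rot': array([-3.14017227e+00,  1.08101349e-05,  3.21690157e-01]), 'wrist_force': array([-1.18916919,  0.01042225, -0.09769536]), 'torque': array([-0.02462037,  0.02010346,  0.04671045]), 'finger_force': 0.0, 'finger_gap': 85.45004510805398}
side [[621.2, 0.0, 318.5], [0.0, 621.2, 248.7], [0.0, 0.0, 1.0]] [[-0.9946, -0.1016, 0.0209, 553.8278], [-0.0872, 0.7101, -0.6987, 127.1178], [0.0561, -0.6967, -0.7151, 1480.4228], [0.0, 0.0, 0.0, 1.0]]
top [[486.0, 0.0, 319.5], [0.0, 486.0, 237.7], [0.0, 0.0, 1.0]] [[-0.0146, -0.9998, -0.0161, 20.6409], [-0.989, 0.0168, -0.1471, 587.212], [0.1473, 0.0138, -0.989, 1391.0528], [0.0, 0.0, 0.0, 1.0]]
```

View pics/side0.png

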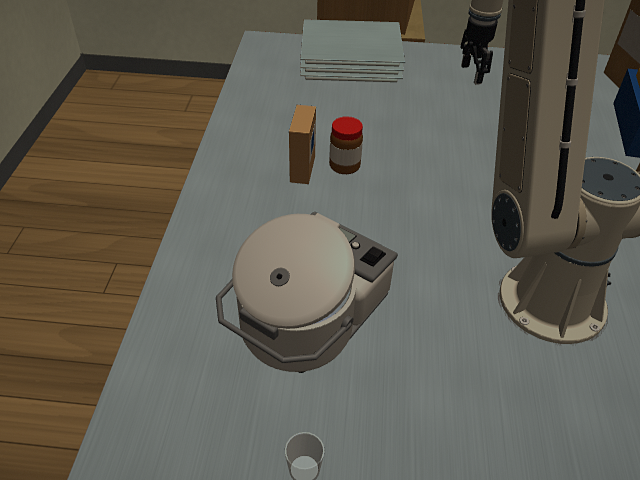

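View pics/top0.png

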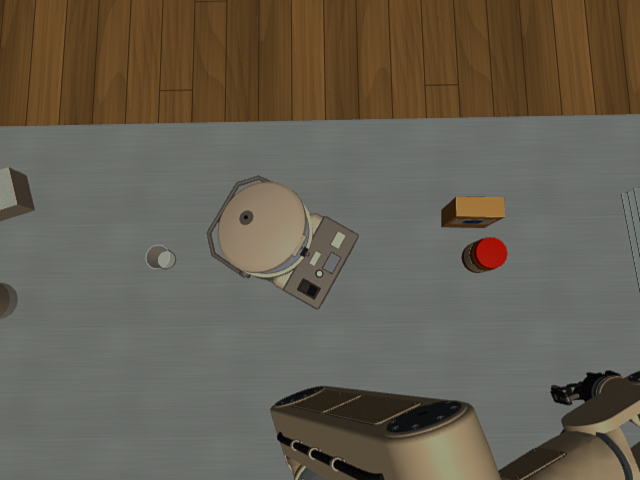

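The top view shows the rocker near (309,288), warm key (319,273), start key (338,240), release pad (315,258), and deck front corners near (358,236) and (318,308). I'll zoom in for accurate pixels.

Run:
```python
import cv2
a=cv2.imread("pics/top0.png")[170:320,200:370]
cv2.imwrite("pics/crop0.png",cv2.resize(a[30:145,65:165],None,fx=5,fy=5,interpolation=cv2.INTER_CUBIC))
```

```text
(no output)
```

View pics/crop0.png

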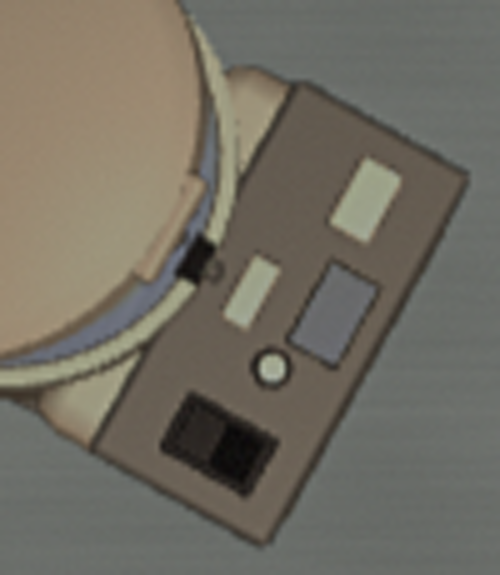

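```bash
cat > h.py <<'E'
from workcell import *
import cv2,numpy as np
from scipy.optimize import least_squares
def proj(P,n,p=None):
    p=p or camera_params(n);E=p["extrinsics"];c=(E[:3,:3]@np.atleast_2d(P).T+E[:3,3:]);q=p["mtx"]@c
    return (q[:2]/q[2]).T
def ray(px,z,n,p=None):
    p=p or camera_params(n);E=p["extrinsics"];R=E[:3,:3];o=-R.T@E[:3,3]
    d=R.T@np.linalg.solve(p["mtx"],[px[0],px[1],1]);return o+d*(z-o[2])/d[2]
def w(pose,P):
    c,s=np.cos(pose[2]),np.sin(pose[2]);P=np.atleast_2d(np.array(P,float))
    return np.c_[pose[0]+c*P[:,0]-s*P[:,1],pose[1]+s*P[:,0]+c*P[:,1],P[:,2]]
E
python3 - <<'E'
from h import *
cr=np.array([(468,178),(265,543),(303,82),(93,447),(252,292),(219,444)])
px=(cr+.5)/5-.5+[265,200]
M=np.array([(-180,-118,138),(-180,118,138),(-70,-118,149),(-70,118,149),(-105,0,152.5),(-130,80,150)])
par=camera_params("top")
f=lambda x:(proj(w(x,M),"top",par)-px).ravel()
r=least_squares(f,[600,0,1.1]);print(r.x,np.round(r.fun.reshape(-1,2),2))
X=r.x;c,s=np.cos(X[2]),np.sin(X[2])
for n,q,z in(("start",(366,200),150.5),("warm",(270,369),149.5)):
    P=ray((np.array(q)+.5)/5-.5+[265,200],z,"top");d=P[:2]-X[:2];print(n,P,c*d[0]+s*d[1],-s*d[0]+c*d[1])
print("press",w(X,[(-40,0,194.5)]),"rocker",w(X,[(-145,80,152)]))
print(proj(w(X,M),"side"))
for n,u in(("carton",(472,228)),("jar",(478,262)),("cup",(160,258))):print(n,ray(u,0,"top"))
E
```

```text
[569.23608126 113.89985982   1.04289452] [[ 1.58 -0.73]
 [ 0.07  1.73]
 [-0.26 -1.46]
 [-1.17  0.65]
 [-0.13 -0.18]
 [-0.06 -0.14]]
start [565.44713638 -39.94802134 150.5       ] -134.8125094253477 -74.22340563854948
warm [474.20572068  13.73417905 149.5       ] -134.39858683192722 31.637839617489142
press [[549.08720557  79.3452247  194.5       ]] rocker [[427.08713663  28.9370589  152.        ]]
[[314.13360856 210.3195301 ]
 [399.03756974 253.38124467]
 [285.55681211 232.54342943]
 [372.98525878 279.50882552]
 [336.9270824  245.0902184 ]
 [373.14638009 255.1067526 ]]
carton [ 615.84723283 -451.46584834    0.        ]
jar [ 512.05410909 -463.13126122    0.        ]
cup [539.80413965 497.7431786    0.        ]
```

Pose found: cooker at (569, 114), yaw 1.043, with pixel residuals under 2. Next I lift, close the fingers and turn the tool so its x lies along the cooker's x.

{"name": "move_arm", "arguments": {"commands": [[0,0,-1,0,0,-0.86,-1],[0,0,-1,0,0,-0.86,-1],[0,0,-1,0,0,-0.86,-1],[0,0,-1,0,0,-0.86,-1],[0,0,-1,0,0,-0.86,-1],[0,0,-1,0,0,-0.86,-1],[0,0,0,0,0,0,-1],[0,0,0,0,0,0,-1]], "squeeze": 30}}

```text
clock: 0.9
ee_pos: [197.6, -592.8, 358.8]
ee_rot: [-3.141, -0.0, 1.04]
wrist_force: [0.6, 0.2, -0.0]
finger_gap: -0.3
finger_force: 0.0
```

```bash
cat >> h.py <<'E'
from scipy.spatial.transform import Rotation as Ro
X=[569.24,113.9,1.0429]
def go(P):
    s=observe();R=Ro.from_euler("xyz",s["ee_rot"]).as_matrix();d=R.T@(np.array(P)-s["ee_pos"])
    print("t",round(s["clock"],2),"pos",s["ee_pos"].round(1),"rot",s["ee_rot"].round(4),"F",s["wrist_force"].round(1),"gap",round(s["finger_gap"],1),"units",(d/20).round(2))
E
python3 -c "
from h import *
go(w(X,[(-35,0,358)])[0])"
```

```text
t 0.9 pos [ 197.6 -592.8  358.8] rot [-3.1415 -0.      1.0395] F [ 0.6  0.2 -0. ] gap -0.3 units [38.13 -1.88  0.04]
```

{"name": "move_arm", "arguments": {"commands": [[1,-0.05,0,0,0,0,-1],[1,-0.05,0,0,0,0,-1],[1,-0.05,0,0,0,0,-1],[1,-0.05,0,0,0,0,-1],[1,-0.05,0,0,0,0,-1],[1,-0.05,0,0,0,0,-1],[1,-0.05,0,0,0,0,-1],[1,-0.05,0,0,0,0,-1],[1,-0.05,0,0,0,0,-1],[1,-0.05,0,0,0,0,-1],[1,-0.05,0,0,0,0,-1],[1,-0.05,0,0,0,0,-1]]}}

```text
clock: 2.1
ee_pos: [308.9, -378.0, 359.4]
ee_rot: [3.141, 0.0, 1.042]
wrist_force: [-0.3, 0.1, 0.5]
finger_gap: -0.1
finger_force: 0.0
```

{"name": "move_arm", "arguments": {"commands": [[1,-0.05,0,0,0,0,-1],[1,-0.05,0,0,0,0,-1],[1,-0.05,0,0,0,0,-1],[1,-0.05,0,0,0,0,-1],[1,-0.05,0,0,0,0,-1],[1,-0.05,0,0,0,0,-1],[1,-0.05,0,0,0,0,-1],[1,-0.05,0,0,0,0,-1],[1,-0.05,0,0,0,0,-1],[1,-0.05,0,0,0,0,-1],[1,-0.05,0,0,0,0,-1],[1,-0.05,0,0,0,0,-1]]}}

```text
clock: 3.3
ee_pos: [419.1, -164.7, 359.4]
ee_rot: [3.141, -0.0, 1.042]
wrist_force: [-0.5, -0.2, 0.9]
finger_gap: -0.0
finger_force: 0.0
```

{"name": "move_arm", "arguments": {"commands": [[1,-0.05,0,0,0,0,-1],[1,-0.05,0,0,0,0,-1],[1,-0.05,0,0,0,0,-1],[1,-0.05,0,0,0,0,-1],[1,-0.05,0,0,0,0,-1],[1,-0.05,0,0,0,0,-1],[0,0,0,0,0,0,-1],[0,0,0,0,0,0,-1]]}}

```text
clock: 4.1
ee_pos: [473.9, -59.1, 359.3]
ee_rot: [3.142, 0.0, 1.044]
wrist_force: [0.1, -0.3, -0.5]
finger_gap: -0.1
finger_force: 0.0
```

```bash
python3 -c "
from h import *
go(w(X,[(-35,0,358)])[0])
a=get_image('wrist');cv2.imwrite('pics/w1.png',a)
p=camera_params('wrist');print(p)"
```

```text
t 4.1 pos [473.9 -59.1 359.3] rot [3.1416e+00 4.0000e-04 1.0438e+00] F [ 0.1 -0.3 -0.5] gap -0.1 units [ 8.12 -0.23  0.06]
{'mtx': array([[394.09701368,   0.        , 321.42178198],
       [  0.        , 394.09701368, 241.09209948],
       [  0.        ,   0.        ,   1.        ]]), 'extrinsics': array([[ 8.63675409e-01, -5.04048338e-01,  2.46419266e-04,
        -4.40480525e+02],
       [-4.77377515e-01, -8.17818442e-01,  3.21377821e-01,
         9.70925587e+01],
       [-1.61788431e-01, -2.77683756e-01, -9.46951020e-01,
         5.54849188e+02],
       [ 0.00000000e+00,  0.00000000e+00,  0.00000000e+00,
         1.00000000e+00]])}
```

View pics/w1.png

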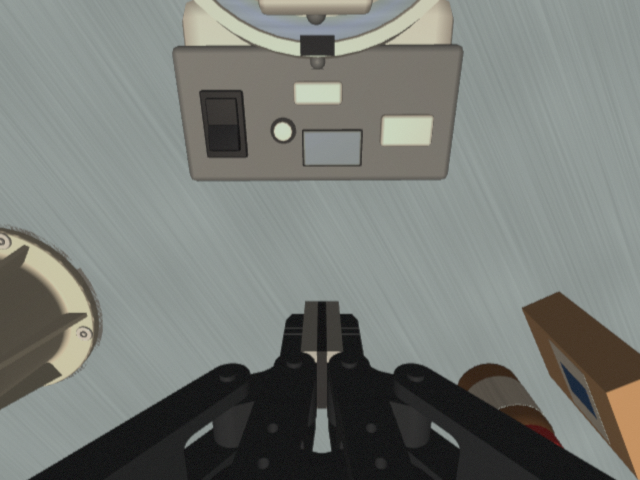

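The wrist view shows the deck square on: rocker about (223,124), warm key (283,131), start key (407,130), release pad (317,93), deck corners (191,179), (447,179), (175,47) and (462,46). I'll refine the pose with these.

Run:
```python
from h import *
px=np.array([(447,179),(191,179),(317.5,93),(223,124),(462,46),(175,47)],float)
M=np.array([(-180,-118,138),(-180,118,138),(-105,0,152.5),(-130,80,150),(-70,-118,149),(-70,118,149)])
par=camera_params("wrist")
r=least_squares(lambda x:(proj(w(x,M),"wrist",par)-px).ravel(),X);X=r.x
print(r.x,r.fun.reshape(-1,2).round(1))
c,s=np.cos(X[2]),np.sin(X[2])
for n,q,z in(("start",(407,130),150),("warm",(283,131),149.5),("rocker",(223,124),150),("rockfront",(226,140),152)):
    P=ray(q,z,"wrist",par);d=P[:2]-X[:2];print(n,P.round(1),c*d[0]+s*d[1],-s*d[0]+c*d[1])
go(w(X,[(-35,0,358)])[0])
```

```text
[573.00990228 113.29715637   1.04404486] [[ 1.8  2.1]
 [-2.1  2.5]
 [ 0.8 -0.5]
 [ 0.1  0.6]
 [ 5.2 -0.8]
 [-5.8 -1.3]]
start [569.8 -40.5 150. ] -134.6005324799779 -74.51793157748854
warm [479.1  11.4 149.5] -135.27912737617575 29.976293843304646
rocker [438.7  41.6 150. ] -129.51583802421163 80.02679305187229
rockfront [433.9  29.5 152. ] -142.39280015495967 78.07605903674147
t 4.15 pos [473.8 -59.6 359.3] rot [3.1415e+00 4.0000e-04 1.0430e+00] F [ 0.2 -0.2 -0.9] gap 0.2 units [ 8.22 -0.07  0.06]
```

{"name": "move_arm", "arguments": {"commands": [[1,0,0,0,0,0,-1],[1,0,0,0,0,0,-1],[1,0,0,0,0,0,-1],[1,0,0,0,0,0,-1],[1,0,0,0,0,0,-1],[1,0,0,0,0,0,-1],[1,0,0,0,0,0,-1],[1,0,0,0,0,0,-1],[0,0,1,0,0,0,-1],[0,0,1,0,0,0,-1],[0,0,1,0,0,0,-1],[0,0,0.5,0,0,0,-1]]}}

```text
clock: 5.35
ee_pos: [554.5, 78.6, 287.5]
ee_rot: [-3.14, 0.001, 1.042]
wrist_force: [0.2, -0.6, -0.1]
finger_gap: -0.0
finger_force: 0.0
```

{"name": "move_arm", "arguments": {"commands": [[0,0,0.4,0,0,0,-1],[0,0,0.4,0,0,0,-1],[0,0,0.4,0,0,0,-1],[0,0,0.4,0,0,0,-1],[0,0,0.4,0,0,0,-1],[0,0,0.4,0,0,0,-1],[0,0,0.4,0,0,0,-1]]}}

```text
clock: 6.05
ee_pos: [555.0, 78.4, 232.7]
ee_rot: [3.141, 0.0, 1.042]
wrist_force: [-1.2, -1.3, 1.9]
finger_gap: -0.3
finger_force: 1.1
```

```bash
sed -i 's/^X=.*/X=[572.2,113.5,1.0437]/' h.py; python3 -c "
from h import *
go(w(X,[(-37,0,202)])[0])"
```

```text
t 6.05 pos [555.   78.4 232.7] rot [3.1415e+00 1.0000e-04 1.0423e+00] F [-1.2 -1.3  1.9] gap -0.3 units [ 0.1  -0.14  1.54]
```

Contact with the lid at about 2 N. I continue down slowly.

{"name": "move_arm", "arguments": {"commands": [[0,0,0.3,0,0,0,-1],[0,0,0.3,0,0,0,-1],[0,0,0.3,0,0,0,-1],[0,0,0.2,0,0,0,-1],[0,0,0.2,0,0,0,-1],[0,0,0.1,0,0,0,-1],[0,0,0,0,0,0,-1]]}}

```text
clock: 6.75
ee_pos: [554.9, 78.8, 204.8]
ee_rot: [-3.141, -0.0, 1.042]
wrist_force: [-1.1, -0.4, -0.2]
finger_gap: 0.1
finger_force: 0.0
```

{"name": "move_arm", "arguments": {"commands": [[0,0,0.1,0,0,0,-1],[0,0,0.06,0,0,0,-1],[0,0,0,0,0,0,-1]]}}

```text
clock: 7.05
ee_pos: [555.2, 78.7, 203.2]
ee_rot: [3.141, -0.001, 1.042]
wrist_force: [-4.8, -1.5, 9.9]
finger_gap: -0.1
finger_force: 5.2
```

{"name": "move_arm", "arguments": {"commands": [[0,0,-1,0,0,0,-1],[0,0,-1,0,0,0,-1],[0,0,-1,0,0,0,-1],[-1,0,0,0,0,0,-1],[-1,0,0,0,0,0,-1],[-1,0,0,0,0,0,-1],[-1,0,0,0,0,0,-1],[-1,0,0,0,0,0,-1],[-1,0,0,0,0,0,-1],[-1,0,0,0,0,0,-1],[0,0,0,0,0,0,-1]]}}

```text
clock: 8.15
ee_pos: [481.7, -44.6, 260.8]
ee_rot: [-3.139, 0.002, 1.04]
wrist_force: [0.5, 0.7, 0.7]
finger_gap: -0.0
finger_force: 0.0
```

```bash
python3 -c "
from h import *
a=get_image('wrist');cv2.imwrite('pics/w2.png',a)
go(w(X,[(-147,80,200)])[0])
par=camera_params('wrist')
print(proj(w(X,[(-105,0,152),(-130,80,150),(-134.7,-74.5,150),(-135,30,149.5),(-80,0,190)]),'wrist',par).round(1))"
```

```text
t 8.2 pos [482.7 -43.7 261.1] rot [-3.1401e+00  7.0000e-04  1.0398e+00] F [ 1.3  1.  -0.3] gap -0.2 units [ 1.68 -4.09  3.06]
[[316.2 119.9]
 [187.2 162.7]
 [436.7 169.2]
 [268.6 170.3]
 [314.7  67.9]]
```

View pics/w2.png

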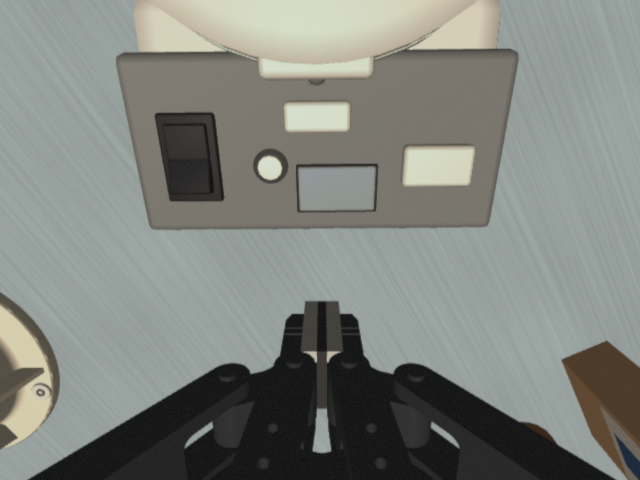

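The lid is latched. Features sit about 2 px above prediction, so the cooker is about 1.5 mm further along its x. Now tilt to the deck normal and move over the rocker.

{"name": "move_arm", "arguments": {"commands": [[0.3,-0.7,0,0,0.716,0,-1],[0.3,-0.7,0,0,0,0,-1],[0.3,-0.7,0,0,0,0,-1],[0.3,-0.7,0,0,0,0,-1],[0.3,-0.7,0,0,0,0,-1],[0,-0.6,0,0,0,0,-1],[0,0,0,0,0,0,-1],[0,0,0,0,0,0,-1]]}}

```text
clock: 9.0
ee_pos: [428.7, 25.0, 264.7]
ee_rot: [3.141, -0.1, 1.043]
wrist_force: [0.1, 0.4, -0.5]
finger_gap: -0.1
finger_force: 0.0
```

```bash
sed -i 's/^X=.*/X=[572.8,114.6,1.0437]/' h.py
cat >> h.py <<'E'
def over(x,y,h,gap):
    z=143.5+(x+125)*np.tan(.1)+h
    P=np.array([x,y,z])-(8+gap)*np.array([np.sin(.1),0,-np.cos(.1)]);go(w(X,[P])[0])
E
python3 -c "
from h import *
over(-147,80,10,0)"
```

```text
t 9.0 pos [428.7  25.  264.7] rot [ 3.1408 -0.1     1.0434] F [ 0.1  0.4 -0.5] gap -0.1 units [-0.42 -0.03  5.26]
```

{"name": "move_arm", "arguments": {"commands": [[-0.42,0,0,0,0,0,-1],[0,0,1,0,0,0,-1],[0,0,1,0,0,0,-1],[0,0,1,0,0,0,-1],[0,0,1,0,0,0,-1],[0,0,0.7,0,0,0,-1],[0,0,0,0,0,0,-1],[0,0,0,0,0,0,-1]]}}

```text
clock: 9.8
ee_pos: [429.3, 25.1, 170.2]
ee_rot: [-3.141, -0.1, 1.042]
wrist_force: [-0.4, 0.6, 0.9]
finger_gap: 0.1
finger_force: 0.0
```

```bash
python3 -c "
from h import *
over(-147,80,10,0)
cv2.imwrite('pics/w3.png',get_image('wrist')[150:450,120:520])"
```

```text
t 9.8 pos [429.3  25.1 170.2] rot [-3.1411 -0.0996  1.0416] F [-0.4  0.6  0.9] gap 0.1 units [ 0.03 -0.05  0.55]
```

View pics/w3.png

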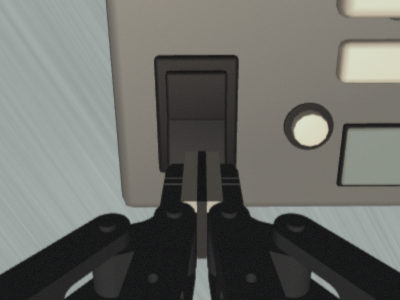

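The fingertip (crop about (202,155)) is over the rocker's front half and clear of the warm key. Press down.

{"name": "move_arm", "arguments": {"commands": [[0,0,0.3,0,0,0,-1],[0,0,0.2,0,0,0,-1],[0,0,0.1,0,0,0,-1],[0,0,0.1,0,0,0,-1],[0,0,0,0,0,0,-1]]}}

```text
clock: 10.35
ee_pos: [429.7, 27.0, 155.9]
ee_rot: [-3.141, -0.1, 1.042]
wrist_force: [-0.1, 0.5, -1.0]
finger_gap: 0.0
finger_force: 0.0
```

{"name": "move_arm", "arguments": {"commands": [[0,0,0.05,0,0,0,-1],[0,0,0.05,0,0,0,-1],[0,0,0,0,0,0,-1]]}}

```text
clock: 10.65
ee_pos: [430.0, 27.0, 155.2]
ee_rot: [3.142, -0.1, 1.043]
wrist_force: [-5.8, -1.9, 18.4]
finger_gap: -0.1
finger_force: 8.9
```

```bash
python3 -c "
from h import *
over(-147,80,6,0)"
```

```text
t 10.65 pos [430.   27.  155.2] rot [ 3.1416 -0.1     1.0426] F [-5.8 -1.9 18.4] gap -0.1 units [-0.01 -0.03 -0.  ]
```

18 N on the end stop at the exact "on" height. Retract, move over the start key and look at the rocker.

{"name": "move_arm", "arguments": {"commands": [[0,0,-1,0,0,0,-1],[0,0,-1,0,0,0,-1],[0,0,-0.5,0,0,0,-1],[0.1,1,0,0,0,0,-1],[0.1,1,0,0,0,0,-1],[0.1,1,0,0,0,0,-1],[0.1,1,0,0,0,0,-1],[0.1,1,0,0,0,0,-1],[0.1,1,0,0,0,0,-1],[0,1,0,0,0,0,-1],[0,0.75,0,0,0,0,-1],[0,0,0,0,0,0,-1]]}}

```text
clock: 11.85
ee_pos: [568.6, -45.9, 204.8]
ee_rot: [3.141, -0.1, 1.042]
wrist_force: [0.8, 0.1, -0.2]
finger_gap: -0.1
finger_force: 0.0
```

```bash
python3 -c "
from h import *
over(-134.7,-74.5,7,0)
cv2.imwrite('pics/w4.png',get_image('wrist'))"
```

```text
t 11.85 pos [568.6 -45.9 204.8] rot [ 3.1411 -0.1001  1.0416] F [ 0.8  0.1 -0.2] gap -0.1 units [ 0.03 -0.13  2.38]
```

View pics/w4.png

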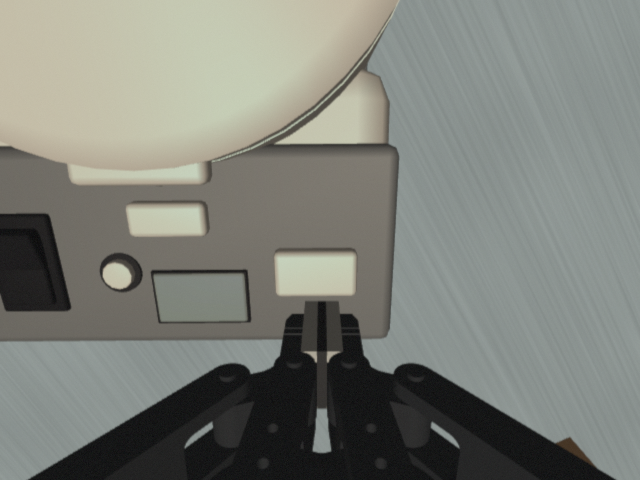

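The start key (315,272) lies just ahead of the fingertip along its approach, and the lid is shut. Press it.

{"name": "move_arm", "arguments": {"commands": [[0,-0.1,1,0,0,0,-1],[0,0,0.9,0,0,0,-1],[0,0,0.3,0,0,0,-1],[0,0,0.15,0,0,0,-1],[0,0,0.1,0,0,0,-1],[0,0,0.1,0,0,0,-1],[0,0,0,0,0,0,-1]]}}

```text
clock: 12.6
ee_pos: [568.3, -39.6, 154.9]
ee_rot: [3.141, -0.1, 1.042]
wrist_force: [-2.4, 0.8, 3.1]
finger_gap: 0.1
finger_force: 1.7
```

{"name": "move_arm", "arguments": {"commands": [[0,0,0.05,0,0,0,-1],[0,0,0,0,0,0,-1]]}}

```text
clock: 12.8
ee_pos: [568.4, -39.6, 153.7]
ee_rot: [3.141, -0.1, 1.042]
wrist_force: [-2.7, 2.0, 4.0]
finger_gap: -0.3
finger_force: 2.1
```

```bash
python3 -c "
from h import *
over(-134.7,-74.5,3,0)"
```

```text
t 12.8 pos [568.4 -39.6 153.7] rot [ 3.1413 -0.1003  1.0422] F [-2.7  2.   4. ] gap -0.3 units [-0.    0.04  0.01]
```

Nearly at the bottom; a little more until the stop is felt.

{"name": "move_arm", "arguments": {"commands": [[0,0,0.06,0,0,0,-1],[0,0,0,0,0,0,-1],[0,0,0,0,0,0,-1]]}}

```text
clock: 13.1
ee_pos: [568.5, -39.6, 153.4]
ee_rot: [3.141, -0.1, 1.042]
wrist_force: [-6.4, 0.5, 14.6]
finger_gap: 0.1
finger_force: 7.3
```

{"name": "move_arm", "arguments": {"commands": [[0,0,-1,0,0,0,-1],[0,0,-1,0,0,0,-1],[0,0,-1,0,0,0,-1],[-0.3,-1,-1,0,0,0,-1],[-0.3,-1,-1,0,0,0,-1],[0,-1,0,0,0,0,-1],[0,-1,0,0,0,0,-1],[0,-0.5,0,0,0,0,-1],[0,0,0,0,0,0,-1],[0,0,0,0,0,0,-1]]}}

```text
clock: 14.1
ee_pos: [480.3, -13.3, 250.6]
ee_rot: [3.141, -0.1, 1.043]
wrist_force: [0.6, -0.6, -1.1]
finger_gap: -0.0
finger_force: 0.0
```

```bash
python3 -c "
from h import *
go([0,0,0])
cv2.imwrite('pics/w5.png',get_image('wrist'))"
```

```text
t 14.1 pos [480.3 -13.3 250.6] rot [ 3.1406 -0.1002  1.0426] F [ 0.6 -0.6 -1.1] gap -0.0 units [-12.72 -21.09  11.3 ]
```

View pics/w5.png

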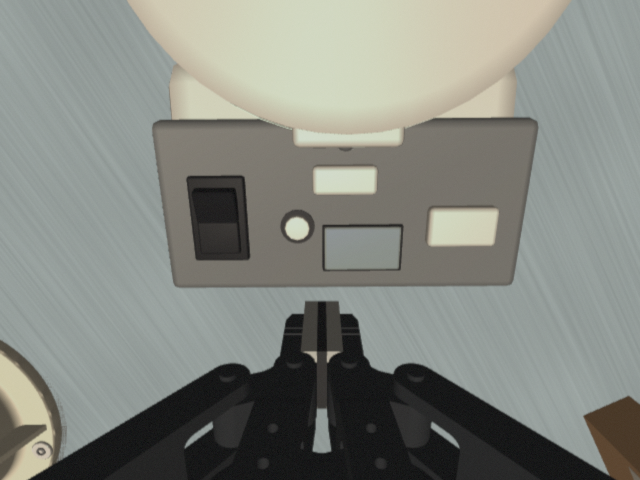

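The rocker shading at (218,215) has reversed, with the back half now raised, so it is on. The lid is shut, the start key (462,227) and keep-warm key (297,228) are up, and the fingers are clear. Handing in.

```bash
python3 -c "
from workcell import *
print(close_job())"
```

```text
the job is handed in; nothing more can be done
None
```

The job is handed in, though no verdict came back: the lid looked latched shut, the rocker on, and the start key was pressed to its stop (14.6 N) and came back up; the keep-warm key, jar, cup and carton were not touched.

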